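Dial the check resistance into the decade box and take the meter's check reading

ROBOT

A 7-joint arm with a two-finger parallel gripper is mounted at the origin on the work surface. World frame = base frame: x ahead of the robot, y to its left, z up, the work surface at z = 0. Lengths are in mm, angles in rad, forces in N, time in s.
With the tool pointing down it reaches from about 400 to 900 mm from the base axis. Payload 5.5 kg.
Tool frame: the origin (TCP) lies midway between the tips of the shut fingers; the grasp point (between the pads) lies 19 mm behind it; z points along the fingers, y is the line along which they close (so a half turn about z gives the same grasp; the last joint's range is limited). The gripper opens to 85 mm and grips with 20 to 120 N. Pads are 22 mm wide; open, the fingers measure 114 mm over their backs; the gripper's body (76 mm by 85 mm) begins 54 mm behind the grasp point. The pads swing forward as they close: fully open they stand 13 mm farther back than shut.
Start: joints at [1.481, 0.501, -0.427, 1.55, 0.221, 1.138, -0.21], TCP at [224.625, -609.954, 231.31] pointing down, gripper open.
Joint ranges: [-2.88, 2.88], [-0.31, 2.03], [-1.54, 1.56], [0.2, 2.42], [-1.41, 4.55], [0.19, 2.02], [-2.57, 2.57]. Speed limits (rad/s): [2.57, 2.57, 3.14, 3.14, 3.14, 3.14, 3.14].

INTERFACE

Orientations are given as [roll, pitch, yaw] about the fixed x, y, z axes, in that order (R = Rz(yaw) Ry(pitch) Rx(roll)).
In Python, from workcell import bot, get_image, workorder gives the robot as it stands.
- The arm moves only by the tool apply_moves, never from a script. Its argument "increments" is a list of rows, each an object of numbers: "rx", "ry", "rz": the turn, a rotation vector about the tool's x, y, z in degrees; "tx", "ty", "tz": the shift along the tool's x, y, z in mm; "grip": the closure in counts, from 0 (fully open) to 255 (shut). In form: [{"rx": .., "ry": .., "rz": .., "tx": .., "ty": .., "tz": .., "grip": ..}, ...]. A call has 1 to 5 rows; each row is the pose to reach, as a shift and turn from the pose commanded when the call began, along the tool's axes at that moment; what a row does not reach only later rows make up. A row lasts 1/8 s, in which the tool goes at most 62.5 mm and 10.7 degrees, less where a joint would pass 70% of its speed; a pose out of reach is approached as far as the arm can. A call with a gripper value outside its range is refused whole. The fingers move at their own pace and stop on an object; the grip force is fixed at half the most. Time passes only in rows, so rows that repeat a pose let the fingers close. It gives the time, the measured TCP pose, the force, the opening and the grip force at its end, in the units of the state.
- bot.state(): the state, without advancing time (a new reading comes with each control period).
- get_image(name): name is "scene" or "side" or "wrist"; returns a dict with "frame" (384x512x3 uint8, red, green, blue), "vfov" (degrees; the focal length in pixels is half the picture's height over the tangent of half this angle, whatever the lens; pixels are square), "cx", "cy" (the principal point, pixels), "R" (3x3) and "t" (3): a world point X has camera coordinates R X + t. Camera axes: x right, y down, z forward; pixel columns grow to the right and rows downward; lengths in mm; the calibration is good to about 2 mm. A picture is of the moment at which its call begins. There is no depth.
- workorder.job_done(): hands the job in; it is judged then, once.
The state is a dict: "time": time; "q": joint angles; "joint_velocities": joint speeds; "joint_efforts": joint torques, N m; "tcp_pos": TCP position; "tcp_rot": TCP orientation; "force": force on the tool from outside, world axes, zero at the start; "torque": the same for the moment, N m; "opening": finger opening in mm; "grip_force": force on a finger pad.
Only numpy, scipy, OpenCV 4.12 (cv2) and the standard library are available. Lean on these libraries where they do the work, as an engineer would, in place of code of your own. Each camera call takes 0.05 s, during which the arm holds its last target. There are 200 camera calls.

TASK

The conductivity meter is wired to the resistance decade box for its weekly check. Set the three dials of the box to 364 ohm (seen from the robot: left dial, hundreds, on mark 3; middle dial, tens, on 6; right dial, units, on 4), and when all three stand on their marks press the round enter key in the middle of the meter's ring key and let go of it. Leave the dials on that setting, and do not shift or knock over the bottles and the beaker standing around.

Things in the scene. Friction and masses are not known exactly. Their poses are not given: they have to be found in the camera images.
- decade_box: Decade box: grey case 115 mm (x) by 290 mm (y), level aluminium panel 78 mm above the bench; fixed. Origin: centre of its underside; x to its back (away from the robot), y to its left, z up. Three dials in a row on the panel at x = 0: hundreds y +85 mm, tens 0, units -85 mm. Each has ten black marks (0 and 5 longer), read 0 to 9 clockwise from above; the scale is open by 90 degrees at the front.
- meter: Bench conductivity meter, 190 mm (x) by 240 mm (y), left of the decade box and wired to it; fixed. Its face slopes 0.14 rad, about 50 mm high at the front edge, 78 mm at the back; green screen on the left, keys on the right. Origin: centre of its underside; x to its back, y to its left, z up.
- enter_key_top (a point): Centre of the top of the round enter key, 17 mm in diameter, in the middle of the flat black ring key (43 mm) on the right of the meter's face. It stands 5 mm proud of the face; the point's z axis is square to the sloping face. Pressed along -z (straight down also works).
- enter_key (a joint): Travel of the enter key in m: 0 released, 0.003 fully down; pressed from 0.002. A spring returns it: it starts to move at 1.2 N and is fully down at 3.9 N.
- hundreds (a joint): Angle of the left-hand (hundreds) dial in rad: 0 at mark 0, plus 0.5236 (30 degrees) per mark, growing clockwise seen from above; stops at 0 and 9. At 0 its pointer is 135 degrees anticlockwise of the box's x axis (front-left), at 9 front-right. A detent holds it at each mark and pulls the let-go dial to the nearest; about 0.05 N m carries it over to the next.
- hundreds_grip (a point): Centre of the top of the left-hand (hundreds) dial's pointer knob, on its vertical axis, 104 mm above the bench; x axis along the pointer. Knob: black upright bar 12 mm wide, 42 mm long (19 mm from axis to square tail, 23 mm to pointed end with white line), 20 mm high above a round steel skirt of 43 mm diameter. Pinch the bar's long sides from above and turn.
- tens (a joint): Angle of the middle (tens) dial in rad: 0 at mark 0, plus 0.5236 (30 degrees) per mark, growing clockwise seen from above; stops at 0 and 9. At 0 its pointer is 135 degrees anticlockwise of the box's x axis (front-left), at 9 front-right. A detent holds it at each mark and pulls the let-go dial to the nearest; about 0.05 N m carries it over to the next.
- tens_grip (a point): Centre of the top of the middle (tens) dial's pointer knob, on its vertical axis, 104 mm above the bench; x axis along the pointer. Knob: black upright bar 12 mm wide, 42 mm long (19 mm from axis to square tail, 23 mm to pointed end with white line), 20 mm high above a round steel skirt of 43 mm diameter. Pinch the bar's long sides from above and turn.
- units (a joint): Angle of the right-hand (units) dial in rad: 0 at mark 0, plus 0.5236 (30 degrees) per mark, growing clockwise seen from above; stops at 0 and 9. At 0 its pointer is 135 degrees anticlockwise of the box's x axis (front-left), at 9 front-right. A detent holds it at each mark and pulls the let-go dial to the nearest; about 0.05 N m carries it over to the next.
- units_grip (a point): Centre of the top of the right-hand (units) dial's pointer knob, on its vertical axis, 104 mm above the bench; x axis along the pointer. Knob: black upright bar 12 mm wide, 42 mm long (19 mm from axis to square tail, 23 mm to pointed end with white line), 20 mm high above a round steel skirt of 43 mm diameter. Pinch the bar's long sides from above and turn.
- sample_bottle: Bystander: clear glass sample bottle with a white cap, 72 mm in diameter, 165 mm tall, to the left of the meter. Origin at the centre of its underside.
- standard_bottle: Bystander: small jar of standard with a black cap, 54 mm in diameter, 105 mm tall, behind the decade box. Origin at the centre of its underside.
- beaker: Bystander: empty glass beaker, 68 mm in diameter, 90 mm tall, behind the decade box. Origin at the centre of its underside.
- dropper_bottle: Bystander: small white dropper bottle, 30 mm in diameter, 70 mm tall, to the right of the decade box. Origin at the centre of its underside.

How it is judged (in metres and radians):
On the way, in this order (a step that is already met when the one before it is completed fails the run):
1. the hundreds dial stands on mark 3, the tens dial on 6 and the units dial on 4 (value of joint hundreds between 1.441 and 1.701 rad and value of joint tens between 3.012 and 3.272 rad and value of joint units between 1.964 and 2.224 rad), for 0.2 s.
2. the enter key is pressed down while the dials stand at 3-6-4 (all of step 1 and value of joint enter_key above 0.002 m), for 0.1 s.
At the end, for the whole second after the job is handed in: The hundreds dial rests within 0.13 rad (a quarter of a mark) of mark 3, the tens dial of mark 6 and the units dial of mark 4, and the enter key, having been pressed at that setting, is let go (less than 1 mm down) (all of step 1 and value of joint enter_key below 0.001 m and velocity of joint hundreds between -0.1 and 0.1 rad/s and velocity of joint tens between -0.1 and 0.1 rad/s and velocity of joint units between -0.1 and 0.1 rad/s); the robot touches nothing.
It fails at once if a bottle, the jar or the beaker is moved more than 20 mm or tipped over (distance of any of sample_bottle, standard_bottle, beaker, dropper_bottle from where it was at the start of the episode above 0.02 m or angle between any of sample_bottle, standard_bottle, beaker, dropper_bottle's own z axis and vertical above 0.4 rad).
It also fails if it takes over 72 s, if anything falls off the work surface, if the arm or the gripper's body presses on something with over 40 N, if the wrist force passes 120 N, or if a joint passes its speed limit or range.

## Working session

There is one attempt and no reset: what is moved stays moved. The work goes in short steps, Python scripts to look and compute and a tool call to move; the robot and the scene stay as the last step left them, time stands still between calls to the robot, and variables do not carry over. Pictures are saved under pics/ and viewed, at most 10 in all, crops included, and the job is handed in when it is done.

Besides the shell and the picture viewer there is one more tool, called after "Request:" as name(argument=value, ...), one argument or row to a line, values as JSON. apply_moves: Moves the arm, as the interface text tells. Its arguments: {"type":"object","properties":{"increments":{"type":"array"}},"required":["increments"]}

```bash
mkdir -p pics; ls
python3 - <<'E'
from workcell import bot,get_image,workorder
import cv2,numpy as np
for n in ("scene","side"):
    g=get_image(n); cv2.imwrite(f"pics/{n}0.png",g["frame"][:,:,::-1]); print(n,g["vfov"],g["cx"],g["cy"],np.round(g["R"],3).tolist(),np.round(g["t"],1).tolist())
s=bot.state(); print(s)
E
```

```text
pics
scene 45.3145585039061 253.16641936116494 201.35752169609182 [[-0.561, 0.828, 0.003], [0.574, 0.392, -0.719], [-0.597, -0.402, -0.695]] [265.1, -316.6, 1654.0]
side 51.498325646282815 253.68292011377932 194.78463683966686 [[-0.989, -0.146, 0.024], [-0.093, 0.482, -0.871], [0.116, -0.864, -0.49]] [599.0, 125.5, 1229.9]
{'time': 0.1, 'q': array([ 1.48121556,  0.5017598 , -0.42679807,  1.55136639,  0.22078272,
        1.13827305, -0.21029512]), 'joint_velocities': array([-2.36948071e-04, -6.65966932e-04,  4.28688758e-04, -3.66743319e-03,
        6.75616003e-04,  9.70219557e-05, -1.45265619e-03]), 'joint_efforts': array([-1.15284722e-02, -5.70812273e+01, -5.83857313e+00, -2.81745887e+01,
        1.05604139e-02,  5.56402301e-03,  6.62601622e-06]), 'tcp_pos': array([ 224.32875406, -609.39250341,  230.34991996]), 'tcp_rot': array([-3.13983584e+00, -7.68529453e-05,  3.52822541e-01]), 'force': array([-0.54373498, -0.44091332,  0.17174953]), 'torque': array([-0.01301389, -0.02092558, -0.01458982]), 'grip_force': 0.0, 'opening': 85.39719755071725}
```

View pics/scene0.png

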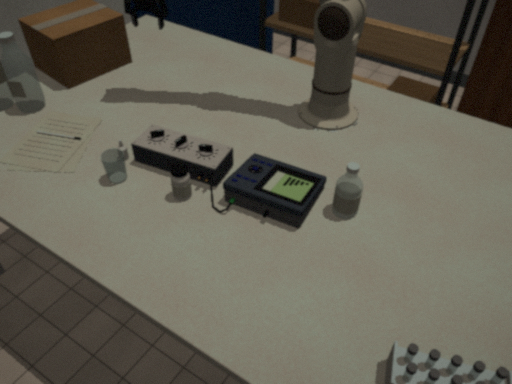

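View pics/side0.png

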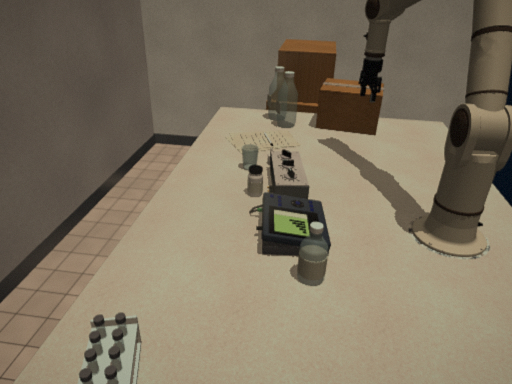

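The scene view shows the three dials at about (157,133), (181,141) and (205,149), the ring key at about (256,169), the meter right of the box and the sample bottle at (347,190). The side view agrees.

```bash
cat > h.py <<'E'
from workcell import bot,get_image,workorder
import cv2,numpy as np
from scipy.spatial.transform import Rotation as Ro
def F(g): return g["frame"].shape[0]/2/np.tan(np.radians(g["vfov"]/2))
def ray(g,uv,z):
    R=np.array(g["R"]);c=-R.T@np.array(g["t"]);d=R.T@np.array([(uv[0]-g["cx"])/F(g),(uv[1]-g["cy"])/F(g),1])
    return c+d*(z-c[2])/d[2]
def proj(g,X):
    p=np.array(g["R"])@np.array(X)+np.array(g["t"]); return np.array([g["cx"],g["cy"]])+F(g)*p[:2]/p[2]
def Rt():
    return Ro.from_euler('xyz',bot.state()["tcp_rot"])
def need(p): # world target -> tool shift
    return np.round(Rt().inv().apply(np.array(p)-bot.state()["tcp_pos"]),1)
E
python3 - <<'E'
from h import *
g=get_image("scene")
for uv,z in [((157,131.5),104),((181,140.5),104),((206,148),104),((256,169.5),68),((178,194),5),((117,178),5),((122,150),40),((346,208),5)]: print(uv,ray(g,uv,z).round())
g=get_image("side")
for uv,z in [((287,154),104),((289,163),104),((291,174),104),((297,204),68)]: print(uv,ray(g,uv,z).round())
g=get_image("wrist"); print(g["vfov"],(-np.array(g["R"]).T@g["t"]).round(),np.array(g["R"]).round(2).tolist())
print("in tool:",Rt().inv().apply(-np.array(g["R"]).T@g["t"]-bot.state()["tcp_pos"]).round(1),(Rt().as_matrix().T@np.array(g["R"]).T).round(3).tolist())
E
```

```text
(157, 131.5) [ 528. -315.  104.]
(181, 140.5) [ 522. -225.  104.]
(206, 148) [ 509. -141.  104.]
(256, 169.5) [471.   9.  68.]
(178, 194) [ 629. -158.    5.]
(117, 178) [ 679. -357.    5.]
(122, 150) [ 601. -406.   40.]
(346, 208) [405. 271.   5.]
(287, 154) [ 525. -288.  104.]
(289, 163) [ 512. -209.  104.]
(291, 174) [ 499. -122.  104.]
(297, 204) [469.  12.  68.]
69.91243240014474 [ 303. -581.  372.] [[0.35, -0.94, -0.0], [-0.89, -0.33, 0.32], [-0.3, -0.11, -0.95]]
in tool: [ 8.420e+01 -1.000e-01 -1.415e+02] [[0.0, -0.946, -0.323], [1.0, 0.001, -0.001], [0.001, -0.323, 0.946]]
```

Request:
apply_moves(
  increments=[
    {"tx": 50,"ty": -34,"tz": -25,"rz": 3},
    {"tx": 98,"ty": -68,"tz": -50,"rz": 6},
    {"tx": 148,"ty": -101,"tz": -75,"rz": 9},
    {"tx": 197,"ty": -135,"tz": -100,"rz": 12},
    {"tx": 246,"ty": -169,"tz": -100,"rz": 14},
  ],
)

```text
validation failed for argument at $.in...
```

```bash
python3 -c "
from h import *
s=bot.state();print(s['tcp_pos'],s['tcp_rot'],need([490,-220,330]))"
```

```text
[ 224.47078895 -609.66937441  230.81055332] [-3.14066010e+00 -9.68250964e-05  3.52801221e-01] [ 383.8 -274.   -98.9]
```

Request:
apply_moves(
  increments=[
    {"rx": 0,"ry": 0,"rz": 3,"tx": 50,"ty": -34,"tz": -25,"grip": 0},
    {"rx": 0,"ry": 0,"rz": 6,"tx": 98,"ty": -68,"tz": -50,"grip": 0},
    {"rx": 0,"ry": 0,"rz": 9,"tx": 148,"ty": -101,"tz": -75,"grip": 0},
    {"rx": 0,"ry": 0,"rz": 12,"tx": 197,"ty": -135,"tz": -100,"grip": 0},
    {"rx": 0,"ry": 0,"rz": 14,"tx": 246,"ty": -169,"tz": -100,"grip": 0},
  ],
)

```text
time: 0.88
tcp_pos: [395.5, -370.1, 333.3]
tcp_rot: [3.138, -0.002, 0.106]
force: [1.1, 0.0, -0.5]
opening: 85.4
grip_force: 0.0
```

```bash
python3 -c "
from h import *
s=bot.state();print(s['tcp_pos'],s['tcp_rot'],need([490,-220,330]))"
```

```text
[ 395.53469087 -370.08326578  333.25554891] [ 3.13803786e+00 -2.23467683e-03  1.06373556e-01] [ 109.9 -139.2    3. ]
```

Request:
apply_moves(
  increments=[
    {"rx": 0,"ry": 0,"rz": 0,"tx": 37,"ty": -47,"tz": 0,"grip": 0},
    {"rx": 0,"ry": 0,"rz": 0,"tx": 74,"ty": -94,"tz": 0,"grip": 0},
    {"rx": 0,"ry": 0,"rz": 0,"tx": 110,"ty": -139,"tz": 0,"grip": 0},
    {"rx": 0,"ry": 0,"rz": 0,"tx": 110,"ty": -139,"tz": 0,"grip": 0},
    {"rx": 0,"ry": 0,"rz": 0,"tx": 110,"ty": -139,"tz": 0,"grip": 0},
  ],
)

```text
time: 1.5
tcp_pos: [487.9, -221.1, 330.9]
tcp_rot: [3.141, 0.001, 0.109]
force: [-0.5, -1.6, -0.0]
opening: 85.5
grip_force: 0.0
```

Run:
```python
from h import *
g=get_image("wrist"); cv2.imwrite("pics/w1.png",cv2.resize(g["frame"][:,:,::-1],(800,600),interpolation=cv2.INTER_CUBIC))
import pickle; pickle.dump(g,open("w1.pkl","wb"));print(bot.state()['tcp_pos'],bot.state()['tcp_rot'])
```

```text
[ 487.52162302 -222.06577391  330.82889357] [3.14104637e+00 7.95742799e-04 1.06815746e-01]
```

View pics/w1.png

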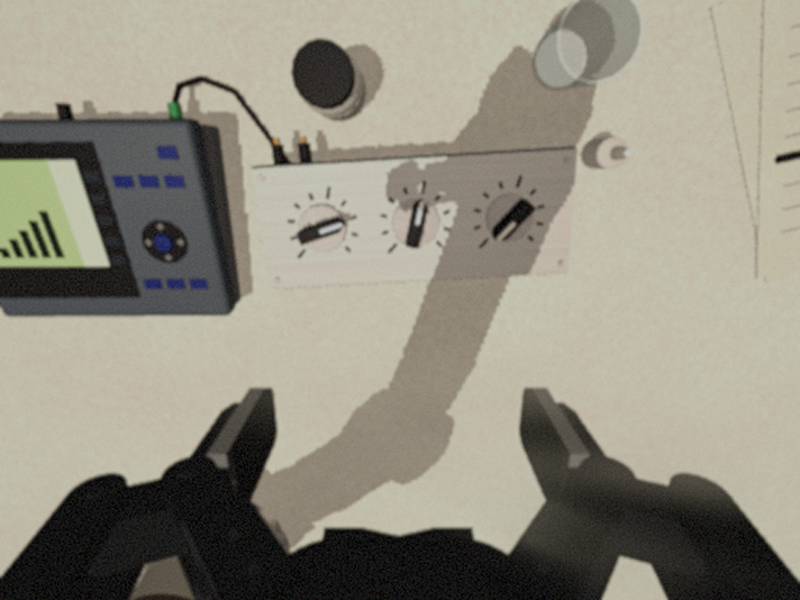

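The wrist view shows the dials at about (322,230), (416,222) and (513,218), the enter key at (163,243) and the dropper bottle close to the right side of the box. I enlarge the dials.

Run:
```python
import pickle,cv2
g=pickle.load(open("w1.pkl","rb")); f=g["frame"][100:190,85:375,::-1]
f=cv2.resize(f,(800,248),interpolation=cv2.INTER_CUBIC); cv2.imwrite("pics/c1.png",cv2.convertScaleAbs(f,alpha=1.3))
```

```text
(no output)
```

View pics/c1.png

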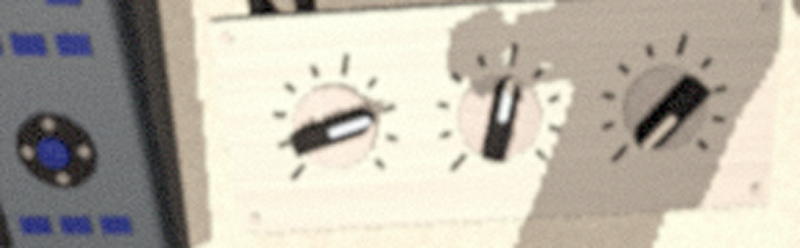

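```bash
cat >> h.py <<'E'
def crop(uv,o=(85,100),s=290/800): return (np.array(uv)+.5)*s+np.array(o)-.5
E
python3 - <<'E'
from h import *
import pickle; g=pickle.load(open("w1.pkl","rb"))
M={'h':[(297,172),(281,142),(279,115),(291,86),(315,71),(346,64),(373,82),(388,106),(391,138),(381,165)],
'u':[(618,155),(606,126),(608,97),(622,70),(649,50),(683,44),(705,62),(719,90),(717,119),(706,145)]}
for k in M:
    P=np.array([ray(g,crop(p),78)[:2] for p in M[k]])
    A=np.c_[2*P,np.ones(len(P))]; c=np.linalg.lstsq(A,(P**2).sum(1),rcond=None)[0]
    d=P-c[:2]; print(k,c[:2].round(1),np.hypot(*d.T).round(1),np.degrees(np.unwrap(np.arctan2(d[:,1],d[:,0]))).round())
K={'h':((370,120),(295,142)),'t':((511,82),(494,156)),'u':((642,141),(704,90))}
for k,(a,b) in K.items():
    a,b=[ray(g,crop(p),104)[:2] for p in(a,b)]; d=a-b; print(k,a.round(),b.round(),((a+b)/2).round(1),np.degrees(np.arctan2(d[1],d[0])).round(),np.hypot(*d).round())
for p in [(335,127),(500,118),(666,108)]: print(ray(g,crop(p),84).round(1))
for p in [(229,38),(256,219),(765,4),(757,187)]: print('screw',ray(g,crop(p),78).round(1))
print('key',ray(g,crop((54,153)),70).round(1),ray(g,crop((54,153)),75).round(1))
# dropper in 800px view
for p,z in [((625,152),70),((588,155),0),((323,70),105),((563,58),0)]: print(ray(g,np.array(p)*.64,z).round(1))
E
```

```text
h [ 502.3 -149.7] [32.1 29.9 29.4 29.9 29.6 32.6 30.7 29.8 29.3 30.5] [ 144.  111.   84.   52.   23.   -7.  -36.  -63.  -95. -125.]
u [ 530.2 -316.8] [32.3 30.  29.  29.4 30.5 32.8 30.3 29.6 29.1 30.8] [ 145.  114.   85.   55.   24.   -7.  -34.  -65.  -94. -122.]
h [ 512. -170.] [ 497. -135.] [ 504.7 -152.5] -68.0 39.0
t [ 537. -236.] [ 501. -232.] [ 519.2 -233.9] -6.0 36.0
u [ 516. -303.] [ 544. -328.] [ 530.  -315.4] 138.0 37.0
[ 503.3 -150.5   84. ]
[ 517.  -233.8   84. ]
[ 531.2 -316.9   84. ]
screw [540.9 -94.5  78. ]
screw [ 448.  -109.7   78. ]
screw [ 585.9 -357.3   78. ]
screw [ 494.8 -374.8   78. ]
key [470.5   0.7  70. ] [471.8  -2.   75. ]
[ 596.8 -411.3   70. ]
[ 594.1 -408.6    0. ]
[ 627.1 -148.3  105. ]
[ 678.8 -361.9    0. ]
```

```bash
python3 -c "
from h import *
s=bot.state();print(s['q'].round(2),s['tcp_rot'].round(3),need([502.5,-150,160]))"
```

```text
[ 0.92  0.23 -0.64  1.71  0.15  1.25 -1.22] [3.141e+00 1.000e-03 1.070e-01] [ 22.7 -70.2 170.8]
```

Request:
apply_moves(
  increments=[
    {"rx": 0,"ry": 0,"rz": 6,"tx": 14,"ty": 7,"tz": 60,"grip": 110},
    {"rx": 0,"ry": 0,"rz": 12,"tx": 28,"ty": 14,"tz": 120,"grip": 110},
    {"rx": 0,"ry": 0,"rz": 12,"tx": 28,"ty": 14,"tz": 170,"grip": 110},
    {"rx": 0,"ry": 0,"rz": 12,"tx": 28,"ty": 14,"tz": 180,"grip": 110},
    {"rx": 0,"ry": 0,"rz": 12,"tx": 28,"ty": 14,"tz": 180,"grip": 110},
  ],
)

```text
time: 2.17
tcp_pos: [517.4, -232.7, 151.5]
tcp_rot: [3.142, 0.0, -0.103]
force: [1.1, -0.7, 0.8]
opening: 48.9
grip_force: 0.0
```

Run:
```python
from h import *
g=get_image("wrist"); cv2.imwrite("pics/w2.png",cv2.resize(g["frame"][:,:,::-1],(800,600),interpolation=cv2.INTER_CUBIC))
import pickle; pickle.dump(g,open("w2.pkl","wb"));s=bot.state();print(s['tcp_pos'],s['tcp_rot'],s['q'].round(2),need([516.5,-233.5,88]))
for P in ([502.5,-150,84],[516.5,-233.5,84],[530.5,-317,84]): print(proj(g,P)*1.5625)
```

```text
[ 518.44607268 -232.79252807  152.76263189] [ 3.14062243e+00 -2.24449122e-03 -1.02203846e-01] [ 0.81  0.47 -0.55  1.83  0.3   0.92 -1.55] [-2.   0.8 64.8]
[249.57159095 365.26927468]
[400.16744648 326.88772207]
[560.89326921 285.9243994 ]
```

View pics/w2.png

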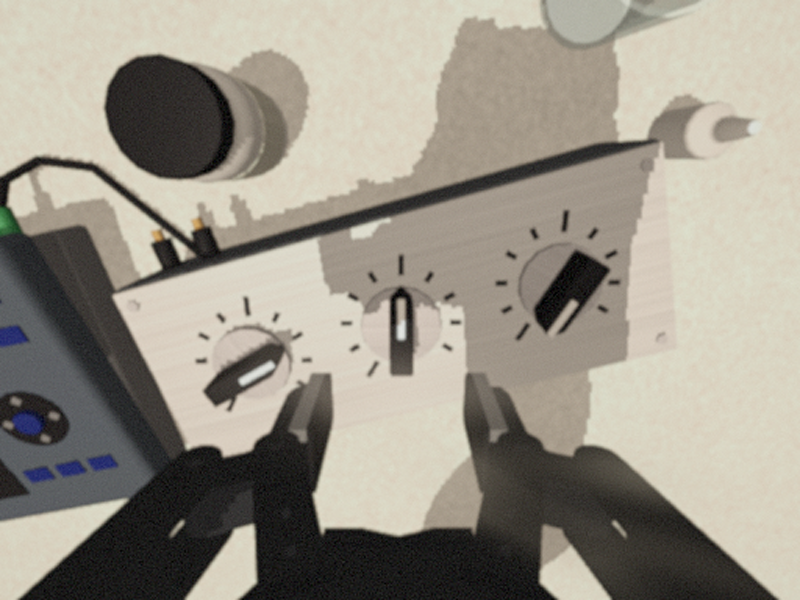

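The tens bar is centred at (400,330), pointing up at mark 5 between the fingers. The predicted dial centres match the picture. I enlarge the other two dials to be sure which end has the point.

Run:
```python
import pickle,cv2,numpy as np
g=pickle.load(open("w2.pkl","rb")); f=g["frame"][:,:,::-1]
a=f[195:275,115:215]; b=f[130:230,310:410]
L=[cv2.resize(x,None,fx=4,fy=4,interpolation=cv2.INTER_CUBIC) for x in (f[190:290,115:215],b)]
cv2.imwrite("pics/c2.png",cv2.convertScaleAbs(np.hstack(L),alpha=1.2))
from h import *
for P in ([502.5,-150,104],[530.5,-317,104]): print(proj(g,P))
for k,(c,a) in {'h':((502.5,-150),-65.7),'u':((530.5,-317),144.3)}.items():
    d=np.array([np.cos(np.radians(a)),np.sin(np.radians(a))])
    o=np.array([115,190]) if k=='h' else np.array([310,130]); sh=np.array([0,0]) if k=='h' else np.array([400,0])
    for r in (-19,0,23): print(k,r,((proj(g,[*(np.array(c)+r*d),104])-o)*4+sh).round())
```

```text
[151.32819465 245.62248387]
[368.88720846 190.88959696]
h -19 [ 68. 265.]
h 0 [145. 222.]
h 23 [242. 169.]
u -19 [702. 155.]
u 0 [636. 244.]
u 23 [560. 345.]
```

View pics/c2.png

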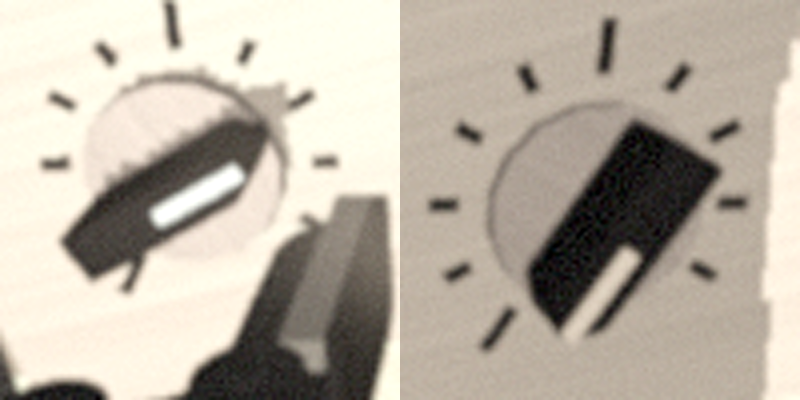

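The point ends are confirmed: hundreds on 7, tens on 5 and units on 0. I now lower onto the tens knob and grip it.

Request:
apply_moves(
  increments=[
    {"rx": 0,"ry": 0,"rz": 0,"tx": -1,"ty": 0,"tz": 40,"grip": 110},
    {"rx": 0,"ry": 0,"rz": 0,"tx": -1,"ty": 0,"tz": 63,"grip": 110},
    {"rx": 0,"ry": 0,"rz": 0,"tx": -1,"ty": 0,"tz": 63,"grip": 255},
    {"rx": 0,"ry": 0,"rz": 0,"tx": -1,"ty": 0,"tz": 63,"grip": 255},
    {"rx": 0,"ry": 0,"rz": 0,"tx": -1,"ty": 0,"tz": 63,"grip": 255},
  ],
)

```text
time: 2.85
tcp_pos: [518.1, -234.2, 90.7]
tcp_rot: [3.138, -0.004, -0.102]
force: [-1.3, -4.1, 5.2]
opening: 10.4
grip_force: 62.4
```

Request:
apply_moves(
  increments=[
    {"rx": 0,"ry": 0,"rz": 0,"tx": 0,"ty": 0,"tz": 0,"grip": 255},
  ],
)

```text
time: 2.98
tcp_pos: [518.1, -234.2, 90.7]
tcp_rot: [3.138, -0.004, -0.102]
force: [-1.9, -4.7, 7.2]
opening: 10.1
grip_force: 62.6
```

Request:
apply_moves(
  increments=[
    {"rx": 0,"ry": 0,"rz": 8,"tx": 0,"ty": 0,"tz": 0,"grip": 255},
    {"rx": 0,"ry": 0,"rz": 16,"tx": 0,"ty": 0,"tz": 0,"grip": 255},
    {"rx": 0,"ry": 0,"rz": 24,"tx": 0,"ty": 0,"tz": 0,"grip": 255},
    {"rx": 0,"ry": 0,"rz": 30,"tx": 0,"ty": 0,"tz": 0,"grip": 255},
    {"rx": 0,"ry": 0,"rz": 30,"tx": 0,"ty": 0,"tz": 0,"grip": 255},
  ],
)

```text
time: 3.6
tcp_pos: [517.7, -235.3, 90.7]
tcp_rot: [3.139, -0.006, -0.628]
force: [-2.1, -7.3, 7.2]
opening: 10.4
grip_force: 62.5
```

Request:
apply_moves(
  increments=[
    {"rx": 0,"ry": 0,"rz": 0,"tx": 0,"ty": 0,"tz": 0,"grip": 110},
    {"rx": 0,"ry": 0,"rz": 0,"tx": 0,"ty": 0,"tz": 0,"grip": 110},
    {"rx": 0,"ry": 0,"rz": 0,"tx": 0,"ty": 0,"tz": 0,"grip": 110},
    {"rx": 0,"ry": 0,"rz": 0,"tx": 0,"ty": 0,"tz": -35,"grip": 110},
    {"rx": 0,"ry": 0,"rz": 0,"tx": 0,"ty": 0,"tz": -60,"grip": 110},
  ],
)

```text
time: 4.22
tcp_pos: [516.9, -230.8, 148.9]
tcp_rot: [-3.141, 0.0, -0.624]
force: [0.7, 0.1, -0.2]
opening: 48.5
grip_force: 0.0
```

```bash
python3 -c "
from h import *
s=bot.state();print(s['tcp_pos'],s['q'].round(2),s['tcp_rot'].round(3),need([502.5,-150,150]))"
```

```text
[ 516.93575393 -230.83430375  148.86797255] [ 0.71  0.45 -0.42  1.84  0.23  0.9  -2.01] [-3.141  0.    -0.624] [-58.9 -57.2  -1.1]
```

Request:
apply_moves(
  increments=[
    {"rx": 0,"ry": 0,"rz": -10,"tx": -15,"ty": -14,"tz": 0,"grip": 110},
    {"rx": 0,"ry": 0,"rz": -20,"tx": -30,"ty": -28,"tz": 0,"grip": 110},
    {"rx": 0,"ry": 0,"rz": -30,"tx": -44,"ty": -42,"tz": 0,"grip": 110},
    {"rx": 0,"ry": 0,"rz": -40,"tx": -58,"ty": -56,"tz": 0,"grip": 110},
    {"rx": 0,"ry": 0,"rz": -50,"tx": -58,"ty": -56,"tz": 0,"grip": 110},
  ],
)

```text
time: 4.85
tcp_pos: [502.2, -149.5, 148.1]
tcp_rot: [-3.141, -0.0, 0.258]
force: [-0.1, -0.5, 0.2]
opening: 48.7
grip_force: 0.0
```

Request:
apply_moves(
  increments=[
    {"rx": 0,"ry": 0,"rz": -10,"tx": 0,"ty": 0,"tz": 0,"grip": 110},
    {"rx": 0,"ry": 0,"rz": -20,"tx": 0,"ty": 0,"tz": 0,"grip": 110},
    {"rx": 0,"ry": 0,"rz": -30,"tx": 0,"ty": 0,"tz": 0,"grip": 110},
    {"rx": 0,"ry": 0,"rz": -40,"tx": 0,"ty": 0,"tz": 0,"grip": 110},
    {"rx": 0,"ry": 0,"rz": -50,"tx": 0,"ty": 0,"tz": 0,"grip": 110},
  ],
)

```text
time: 5.48
tcp_pos: [502.3, -151.7, 148.0]
tcp_rot: [-3.141, -0.0, 1.127]
force: [0.0, -1.1, 0.6]
opening: 48.5
grip_force: 0.0
```

Request:
apply_moves(
  increments=[
    {"rx": 0,"ry": 0,"rz": -10,"tx": 0,"ty": 0,"tz": 0,"grip": 110},
    {"rx": 0,"ry": 0,"rz": -20,"tx": 0,"ty": 0,"tz": 0,"grip": 110},
    {"rx": 0,"ry": 0,"rz": -30,"tx": 0,"ty": 0,"tz": 0,"grip": 110},
    {"rx": 0,"ry": 0,"rz": -40,"tx": 0,"ty": 0,"tz": 0,"grip": 110},
    {"rx": 0,"ry": 0,"rz": -50,"tx": 0,"ty": 0,"tz": 0,"grip": 110},
  ],
)

```text
time: 6.1
tcp_pos: [502.2, -151.8, 148.0]
tcp_rot: [3.141, -0.0, 2.0]
force: [0.5, -0.1, -0.2]
opening: 48.2
grip_force: 0.0
```

```bash
python3 -c "
from h import *
s=bot.state();print(s['tcp_pos'],s['q'].round(2),s['tcp_rot'].round(3),need([503,-151,89]))"
```

```text
[ 502.24631016 -151.75387496  148.01997669] [ 1.05  0.57 -1.04  1.93  0.59  0.99  0.16] [ 3.141 -0.     2.   ] [ 0.3  1.  59. ]
```

Request:
apply_moves(
  increments=[
    {"rx": 0,"ry": 0,"rz": 0,"tx": 0,"ty": 0,"tz": 40,"grip": 110},
    {"rx": 0,"ry": 0,"rz": 0,"tx": 0,"ty": 0,"tz": 58,"grip": 110},
    {"rx": 0,"ry": 0,"rz": 0,"tx": 0,"ty": 0,"tz": 58,"grip": 255},
    {"rx": 0,"ry": 0,"rz": 0,"tx": 0,"ty": 0,"tz": 58,"grip": 255},
    {"rx": 0,"ry": 0,"rz": 0,"tx": 0,"ty": 0,"tz": 58,"grip": 255},
  ],
)

```text
time: 6.72
tcp_pos: [502.7, -152.1, 91.1]
tcp_rot: [3.141, 0.001, 1.994]
force: [-2.7, 0.0, 3.9]
opening: 10.2
grip_force: 61.1
```

Request:
apply_moves(
  increments=[
    {"rx": 0,"ry": 0,"rz": 0,"tx": 0,"ty": 0,"tz": 0,"grip": 255},
    {"rx": 0,"ry": 0,"rz": -9,"tx": 0,"ty": 0,"tz": 0,"grip": 255},
    {"rx": 0,"ry": 0,"rz": -18,"tx": 0,"ty": 0,"tz": 0,"grip": 255},
    {"rx": 0,"ry": 0,"rz": -27,"tx": 0,"ty": 0,"tz": 0,"grip": 255},
    {"rx": 0,"ry": 0,"rz": -36,"tx": 0,"ty": 0,"tz": 0,"grip": 255},
  ],
)

```text
time: 7.35
tcp_pos: [503.5, -151.3, 91.2]
tcp_rot: [3.14, 0.002, 2.627]
force: [-0.6, 3.1, 1.5]
opening: 10.3
grip_force: 61.0
```

Request:
apply_moves(
  increments=[
    {"rx": 0,"ry": 0,"rz": -9,"tx": 0,"ty": 0,"tz": 0,"grip": 255},
    {"rx": 0,"ry": 0,"rz": -18,"tx": 0,"ty": 0,"tz": 0,"grip": 255},
    {"rx": 0,"ry": 0,"rz": -24,"tx": 0,"ty": 0,"tz": 0,"grip": 255},
    {"rx": 0,"ry": 0,"rz": -24,"tx": 0,"ty": 0,"tz": 0,"grip": 255},
    {"rx": 0,"ry": 0,"rz": -24,"tx": 0,"ty": 0,"tz": 0,"grip": 255},
  ],
)

```text
time: 7.98
tcp_pos: [503.7, -150.6, 91.1]
tcp_rot: [3.139, 0.003, 3.04]
force: [0.5, 5.0, 5.7]
opening: 10.1
grip_force: 61.3
```

```bash
python3 -c "
from h import *
s=bot.state();print(s['q'].round(2),s['tcp_rot'].round(3))"
```

```text
[ 1.11  0.78 -1.17  1.96  0.87  1.01  0.99] [3.139e+00 3.000e-03 3.040e+00]
```

Request:
apply_moves(
  increments=[
    {"rx": 0,"ry": 0,"rz": -8,"tx": 0,"ty": 0,"tz": 0,"grip": 255},
    {"rx": 0,"ry": 0,"rz": -16,"tx": 0,"ty": 0,"tz": 0,"grip": 255},
    {"rx": 0,"ry": 0,"rz": -24,"tx": 0,"ty": 0,"tz": 0,"grip": 255},
    {"rx": 0,"ry": 0,"rz": -30,"tx": 0,"ty": 0,"tz": 0,"grip": 255},
    {"rx": 0,"ry": 0,"rz": -30,"tx": 0,"ty": 0,"tz": 0,"grip": 255},
  ],
)

```text
time: 8.6
tcp_pos: [503.5, -149.6, 91.1]
tcp_rot: [3.139, 0.004, -2.718]
force: [-0.3, 6.1, 6.2]
opening: 10.0
grip_force: 61.4
```

Request:
apply_moves(
  increments=[
    {"rx": 0,"ry": 0,"rz": -8,"tx": 0,"ty": 0,"tz": 0,"grip": 255},
    {"rx": 0,"ry": 0,"rz": -16,"tx": 0,"ty": 0,"tz": 0,"grip": 255},
    {"rx": 0,"ry": 0,"rz": -24,"tx": 0,"ty": 0,"tz": 0,"grip": 255},
    {"rx": 0,"ry": 0,"rz": -30,"tx": 0,"ty": 0,"tz": 0,"grip": 255},
    {"rx": 0,"ry": 0,"rz": -30,"tx": 0,"ty": 0,"tz": 0,"grip": 255},
  ],
)

```text
time: 9.22
tcp_pos: [502.9, -148.9, 91.1]
tcp_rot: [3.14, 0.005, -2.193]
force: [-1.8, 7.7, 7.9]
opening: 9.9
grip_force: 61.6
```

```bash
python3 -c "
from h import *
s=bot.state();print(s['q'].round(2),s['tcp_rot'].round(3),np.degrees(s['tcp_rot'][2])+360)"
```

```text
[ 1.18  0.94 -1.34  1.96  1.02  1.16  1.93] [ 3.14   0.005 -2.193] 234.34118673389276
```

Request:
apply_moves(
  increments=[
    {"rx": 0,"ry": 0,"rz": 0,"tx": 0,"ty": 0,"tz": 0,"grip": 110},
    {"rx": 0,"ry": 0,"rz": 0,"tx": 0,"ty": 0,"tz": 0,"grip": 110},
    {"rx": 0,"ry": 0,"rz": 0,"tx": 0,"ty": 0,"tz": 0,"grip": 110},
    {"rx": 0,"ry": 0,"rz": 0,"tx": 0,"ty": 0,"tz": -35,"grip": 110},
    {"rx": 0,"ry": 0,"rz": 0,"tx": 0,"ty": 0,"tz": -60,"grip": 110},
  ],
)

```text
time: 9.85
tcp_pos: [502.5, -152.5, 151.3]
tcp_rot: [-3.141, 0.0, -2.196]
force: [-0.2, -0.7, -0.3]
opening: 48.7
grip_force: 0.0
```

Request:
apply_moves(
  increments=[
    {"rx": 0,"ry": 0,"rz": 9,"tx": 24,"ty": -24,"tz": 0,"grip": 110},
    {"rx": 0,"ry": 0,"rz": 18,"tx": 48,"ty": -48,"tz": 0,"grip": 110},
    {"rx": 0,"ry": 0,"rz": 27,"tx": 72,"ty": -72,"tz": 0,"grip": 110},
    {"rx": 0,"ry": 0,"rz": 36,"tx": 96,"ty": -96,"tz": 0,"grip": 110},
    {"rx": 0,"ry": 0,"rz": 45,"tx": 120,"ty": -121,"tz": 0,"grip": 110},
  ],
)

```text
time: 10.48
tcp_pos: [530.3, -321.9, 150.6]
tcp_rot: [-3.141, 0.0, -2.987]
force: [0.2, -0.8, 0.5]
opening: 48.2
grip_force: 0.0
```

Request:
apply_moves(
  increments=[
    {"rx": 0,"ry": 0,"rz": 9,"tx": 0,"ty": 0,"tz": 0,"grip": 110},
    {"rx": 0,"ry": 0,"rz": 18,"tx": 0,"ty": 0,"tz": 0,"grip": 110},
    {"rx": 0,"ry": 0,"rz": 27,"tx": 0,"ty": 0,"tz": 0,"grip": 110},
    {"rx": 0,"ry": 0,"rz": 36,"tx": 0,"ty": 0,"tz": 0,"grip": 110},
    {"rx": 0,"ry": 0,"rz": 45,"tx": 0,"ty": 0,"tz": 0,"grip": 110},
  ],
)

```text
time: 11.1
tcp_pos: [530.3, -320.6, 150.5]
tcp_rot: [-3.142, 0.001, 2.511]
force: [-1.0, -0.2, -0.2]
opening: 48.3
grip_force: 0.0
```

Run:
```python
from h import *
g=get_image("wrist"); cv2.imwrite("pics/w3.png",cv2.resize(g["frame"][:,:,::-1],(640,480),interpolation=cv2.INTER_CUBIC))
s=bot.state();print(s['tcp_pos'],s['q'].round(2),np.degrees(s['tcp_rot'][2])%360,need([531.5,-318,89]))
```

```text
[ 530.45230449 -320.48977557  150.80651498] [ 1.23  0.77 -1.08  1.69  0.74  1.15  0.88] 143.5652488505095 [ 0.7  2.6 61.8]
```

View pics/w3.png

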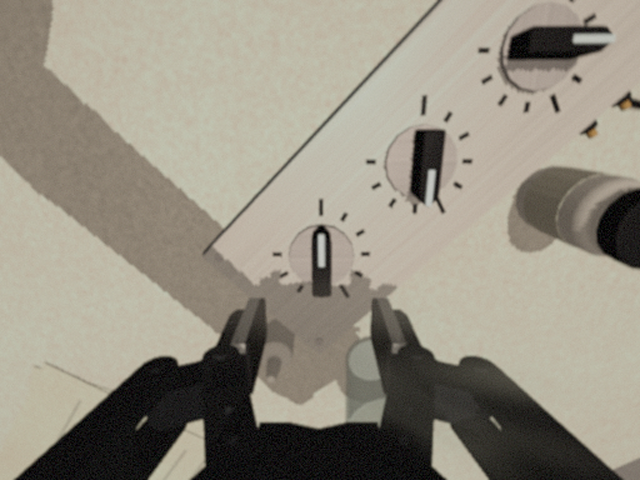

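The wrist view shows units pointing straight up at its mark 0 and centred between the fingers at (321,260). Tens points down, 180° from 0, so it is on mark 6. Hundreds points right, 90° from 0, so it is on mark 3.

Request:
apply_moves(
  increments=[
    {"rx": 0,"ry": 0,"rz": 0,"tx": 0,"ty": 1,"tz": 40,"grip": 110},
    {"rx": 0,"ry": 0,"rz": 0,"tx": 0,"ty": 1,"tz": 60,"grip": 110},
    {"rx": 0,"ry": 0,"rz": 0,"tx": 0,"ty": 1,"tz": 60,"grip": 255},
    {"rx": 0,"ry": 0,"rz": 0,"tx": 0,"ty": 1,"tz": 60,"grip": 255},
    {"rx": 0,"ry": 0,"rz": 0,"tx": 0,"ty": 1,"tz": 60,"grip": 255},
  ],
)

```text
time: 11.78
tcp_pos: [531.7, -319.4, 91.3]
tcp_rot: [3.141, 0.002, 2.517]
force: [0.3, 1.0, 0.5]
opening: 9.9
grip_force: 62.2
```

Request:
apply_moves(
  increments=[
    {"rx": 0,"ry": 0,"rz": 0,"tx": 0,"ty": 0,"tz": 0,"grip": 255},
    {"rx": 0,"ry": 0,"rz": 9,"tx": 0,"ty": 0,"tz": 0,"grip": 255},
    {"rx": 0,"ry": 0,"rz": 18,"tx": 0,"ty": 0,"tz": 0,"grip": 255},
    {"rx": 0,"ry": 0,"rz": 27,"tx": 0,"ty": 0,"tz": 0,"grip": 255},
    {"rx": 0,"ry": 0,"rz": 36,"tx": 0,"ty": 0,"tz": 0,"grip": 255},
  ],
)

```text
time: 12.4
tcp_pos: [530.7, -320.2, 91.2]
tcp_rot: [-3.141, 0.001, 1.883]
force: [-3.4, -0.2, 4.9]
opening: 10.4
grip_force: 62.8
```

Request:
apply_moves(
  increments=[
    {"rx": 0,"ry": 0,"rz": 9,"tx": 0,"ty": 0,"tz": 0,"grip": 255},
    {"rx": 0,"ry": 0,"rz": 18,"tx": 0,"ty": 0,"tz": 0,"grip": 255},
    {"rx": 0,"ry": 0,"rz": 27,"tx": 0,"ty": 0,"tz": 0,"grip": 255},
    {"rx": 0,"ry": 0,"rz": 36,"tx": 0,"ty": 0,"tz": 0,"grip": 255},
    {"rx": 0,"ry": 0,"rz": 42,"tx": 0,"ty": 0,"tz": 0,"grip": 255},
  ],
)

```text
time: 13.02
tcp_pos: [529.1, -320.1, 91.2]
tcp_rot: [-3.139, 0.003, 1.151]
force: [-6.6, 0.7, 9.5]
opening: 10.3
grip_force: 63.3
```

Request:
apply_moves(
  increments=[
    {"rx": 0,"ry": 0,"rz": 9,"tx": 0,"ty": 0,"tz": 0,"grip": 255},
    {"rx": 0,"ry": 0,"rz": 18,"tx": 0,"ty": 0,"tz": 0,"grip": 255},
    {"rx": 0,"ry": 0,"rz": 27,"tx": 0,"ty": 0,"tz": 0,"grip": 255},
    {"rx": 0,"ry": 0,"rz": 36,"tx": 0,"ty": 0,"tz": 0,"grip": 255},
    {"rx": 0,"ry": 0,"rz": 42,"tx": 0,"ty": 0,"tz": 0,"grip": 255},
  ],
)

```text
time: 13.65
tcp_pos: [528.1, -319.0, 91.2]
tcp_rot: [-3.139, 0.005, 0.418]
force: [-10.5, 4.0, 13.8]
opening: 10.0
grip_force: 63.8
```

Request:
apply_moves(
  increments=[
    {"rx": 0,"ry": 0,"rz": 0,"tx": 0,"ty": 0,"tz": 0,"grip": 255},
  ],
)

```text
time: 13.78
tcp_pos: [528.1, -319.0, 91.2]
tcp_rot: [-3.139, 0.005, 0.422]
force: [-10.5, 2.9, 14.1]
opening: 9.9
grip_force: 63.7
```

Request:
apply_moves(
  increments=[
    {"rx": 0,"ry": 0,"rz": 0,"tx": 0,"ty": 0,"tz": 0,"grip": 110},
    {"rx": 0,"ry": 0,"rz": 0,"tx": 0,"ty": 0,"tz": 0,"grip": 110},
    {"rx": 0,"ry": 0,"rz": 0,"tx": 0,"ty": 0,"tz": 0,"grip": 110},
    {"rx": 0,"ry": 0,"rz": 0,"tx": 0,"ty": 0,"tz": -50,"grip": 110},
    {"rx": 0,"ry": 0,"rz": 0,"tx": 0,"ty": 0,"tz": -110,"grip": 110},
  ],
)

```text
time: 14.4
tcp_pos: [530.0, -319.0, 199.8]
tcp_rot: [-3.139, 0.001, 0.423]
force: [1.8, -0.4, 0.2]
opening: 48.3
grip_force: 0.0
```

Request:
apply_moves(
  increments=[
    {"rx": 0,"ry": 0,"rz": 3,"tx": 13,"ty": -52,"tz": 0,"grip": 255},
    {"rx": 0,"ry": 0,"rz": 6,"tx": 26,"ty": -104,"tz": -10,"grip": 255},
    {"rx": 0,"ry": 0,"rz": 9,"tx": 39,"ty": -156,"tz": -20,"grip": 255},
    {"rx": 0,"ry": 0,"rz": 12,"tx": 52,"ty": -208,"tz": -20,"grip": 255},
    {"rx": 0,"ry": 0,"rz": 15,"tx": 64,"ty": -260,"tz": -20,"grip": 255},
  ],
)

```text
time: 15.02
tcp_pos: [482.6, -54.3, 220.5]
tcp_rot: [3.141, -0.001, 0.159]
force: [1.7, 0.6, 0.1]
opening: -0.0
grip_force: 0.0
```

```bash
python3 -c "
from h import *
s=bot.state();print(s['q'].round(2),s['tcp_rot'].round(3),s['tcp_pos'],need([471,0,220]))"
```

```text
[ 0.7   0.26 -0.74  1.96  0.21  1.   -1.54] [ 3.141e+00 -1.000e-03  1.590e-01] [482.57760527 -54.34850831 220.45696985] [ -2.8 -55.5   0.4]
```

Request:
apply_moves(
  increments=[
    {"rx": 0,"ry": 0,"rz": 0,"tx": -2,"ty": -40,"tz": 0,"grip": 255},
    {"rx": 0,"ry": 0,"rz": 0,"tx": -3,"ty": -55,"tz": 0,"grip": 255},
    {"rx": 0,"ry": 0,"rz": 0,"tx": -3,"ty": -55,"tz": 0,"grip": 255},
    {"rx": 0,"ry": 0,"rz": 0,"tx": -3,"ty": -55,"tz": 0,"grip": 255},
  ],
)

```text
time: 15.52
tcp_pos: [471.3, -4.1, 219.9]
tcp_rot: [3.141, -0.0, 0.158]
force: [1.0, 0.8, -0.3]
opening: -0.2
grip_force: 0.0
```

Run:
```python
from h import *
g=get_image("wrist"); cv2.imwrite("pics/w4.png",cv2.resize(g["frame"][:,:,::-1],(800,600),interpolation=cv2.INTER_CUBIC))
import pickle; pickle.dump(g,open("w4.pkl","wb"));s=bot.state();print(s['tcp_pos'],s['tcp_rot'].round(3))
```

```text
[471.25373952  -4.15726742 219.88761561] [3.141 0.    0.158]
```

View pics/w4.png

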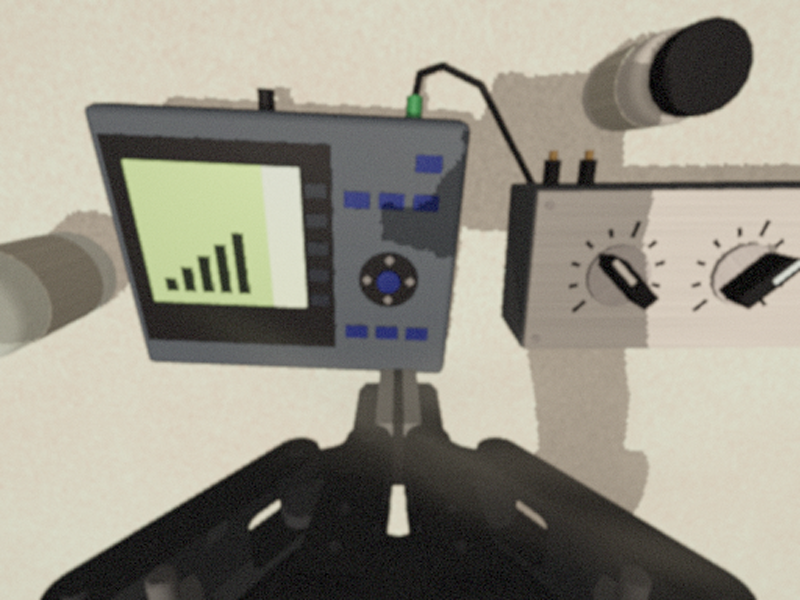

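The hundreds dial reads 3 and tens reads 6. The enter key is at (388,282). I triangulate it from this view and the first wrist view.

Run:
```python
from h import *
import pickle
a=pickle.load(open("w1.pkl","rb"));b=pickle.load(open("w4.pkl","rb"))
for z in (62,66,70,74,78):
    print(z,ray(a,crop((54,153)),z)[:2].round(1),ray(b,(np.array((388.5,282.5)))*.64-.2,z)[:2].round(1))
# face height at key from image: fraction between front and back edge, lower-right & upper-right corner
for p,z in [((443,370),50),((468,122),78)]: print(ray(b,np.array(p)*.64,z).round(1))
print(need([471,0,90]))
```

```text
62 [468.5   4.9] [467.8   2.5]
66 [469.5   2.8] [469.    2.6]
70 [470.5   0.7] [470.2   2.7]
74 [471.5  -1.5] [471.3   2.8]
78 [472.5  -3.6] [472.5   2.9]
[398.2 -52.8  50. ]
[580.7 -29.8  78. ]
[  0.4  -4.2 129.9]
```

Request:
apply_moves(
  increments=[
    {"rx": 0,"ry": 4,"rz": 0,"tx": -2,"ty": -4,"tz": 50,"grip": 255},
    {"rx": 0,"ry": 8,"rz": 0,"tx": -4,"ty": -7,"tz": 100,"grip": 255},
    {"rx": 0,"ry": 8,"rz": 0,"tx": -4,"ty": -7,"tz": 132,"grip": 255},
    {"rx": 0,"ry": 8,"rz": 0,"tx": -4,"ty": -7,"tz": 132,"grip": 255},
    {"rx": 0,"ry": 8,"rz": 0,"tx": -4,"ty": -7,"tz": 132,"grip": 255},
  ],
)

```text
time: 16.2
tcp_pos: [467.2, 3.6, 89.0]
tcp_rot: [-3.142, -0.141, 0.16]
force: [-0.1, -0.0, 0.6]
opening: -0.1
grip_force: 0.0
```

Run:
```python
from h import *
g=get_image("wrist"); f=g["frame"][120:320,140:390,::-1]; cv2.imwrite("pics/w5.png",cv2.resize(f,(750,600),interpolation=cv2.INTER_CUBIC))
s=bot.state();print(s['tcp_pos'],s['tcp_rot'].round(3),need([469,2.6,66]),(proj(g,[469,2.6,66])-[140,120])*3)
```

```text
[467.52916461   3.66732961  89.41558683] [ 3.141 -0.142  0.16 ] [-2.   1.3 23.4] [350.46457502 346.34318145]
```

View pics/w5.png

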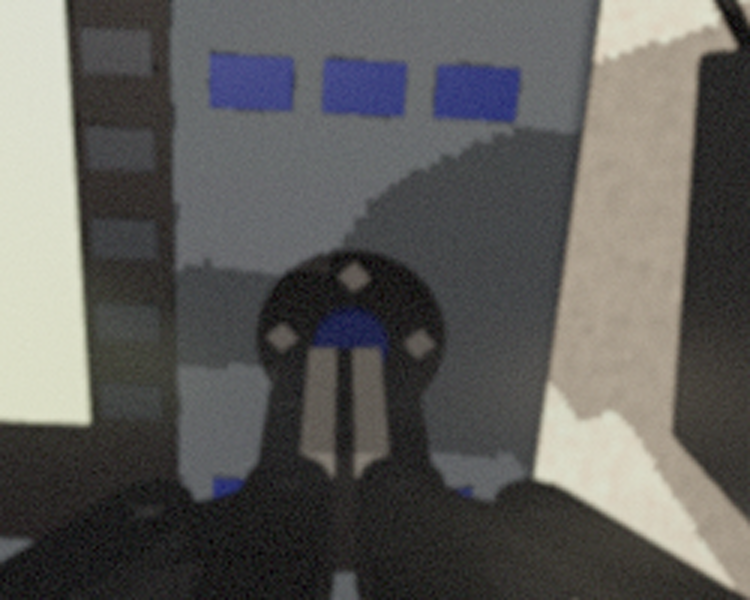

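The fingertips sit over the key, and the predicted key point (350,346) falls on it. I press along the tool axis.

Request:
apply_moves(
  increments=[
    {"rx": 0,"ry": 0,"rz": 0,"tx": -2,"ty": 1,"tz": 15,"grip": 255},
    {"rx": 0,"ry": 0,"rz": 0,"tx": -2,"ty": 1,"tz": 20,"grip": 255},
    {"rx": 0,"ry": 0,"rz": 0,"tx": -2,"ty": 1,"tz": 23,"grip": 255},
    {"rx": 0,"ry": 0,"rz": 0,"tx": -2,"ty": 1,"tz": 23,"grip": 255},
  ],
)

```text
time: 16.75
tcp_pos: [468.1, 2.9, 65.7]
tcp_rot: [3.141, -0.141, 0.161]
force: [0.3, -0.9, 3.5]
opening: -0.1
grip_force: 1.6
```

Request:
apply_moves(
  increments=[
    {"rx": 0,"ry": 0,"rz": 0,"tx": 0,"ty": 0,"tz": 1.5,"grip": 255},
    {"rx": 0,"ry": 0,"rz": 0,"tx": 0,"ty": 0,"tz": 1.5,"grip": 255},
  ],
)

```text
time: 17.0
tcp_pos: [468.3, 2.9, 64.9]
tcp_rot: [3.14, -0.141, 0.161]
force: [-3.7, -1.9, 17.8]
opening: 0.2
grip_force: 8.7
```

Request:
apply_moves(
  increments=[
    {"rx": 0,"ry": 0,"rz": 0,"tx": 0,"ty": 0,"tz": 1.5,"grip": 255},
    {"rx": 0,"ry": 0,"rz": 0,"tx": 0,"ty": 0,"tz": 1.5,"grip": 255},
  ],
)

```text
time: 17.25
tcp_pos: [468.4, 2.9, 64.5]
tcp_rot: [3.138, -0.141, 0.162]
force: [-12.6, -1.6, 36.8]
opening: 0.1
grip_force: 18.9
```

Request:
apply_moves(
  increments=[
    {"rx": 0,"ry": 0,"rz": 0,"tx": 0,"ty": 0,"tz": -10,"grip": 255},
    {"rx": 0,"ry": 0,"rz": 0,"tx": 0,"ty": 0,"tz": -50,"grip": 255},
    {"rx": 0,"ry": -4,"rz": 0,"tx": 0,"ty": 20,"tz": -110,"grip": 255},
    {"rx": 0,"ry": -8,"rz": 0,"tx": 0,"ty": 60,"tz": -160,"grip": 255},
    {"rx": 0,"ry": -8,"rz": 0,"tx": 0,"ty": 110,"tz": -210,"grip": 255},
  ],
)

```text
time: 17.88
tcp_pos: [457.1, -102.5, 265.0]
tcp_rot: [-3.141, -0.002, 0.164]
force: [1.2, -0.1, 0.1]
opening: 0.3
grip_force: 0.0
```

Request:
apply_moves(
  increments=[
    {"rx": 0,"ry": 0,"rz": 0,"tx": 0,"ty": 30,"tz": -30,"grip": 255},
    {"rx": 0,"ry": 0,"rz": 0,"tx": 0,"ty": 30,"tz": -30,"grip": 255},
    {"rx": 0,"ry": 0,"rz": 0,"tx": 0,"ty": 30,"tz": -30,"grip": 255},
  ],
)

```text
time: 18.25
tcp_pos: [460.3, -131.2, 291.9]
tcp_rot: [-3.141, 0.001, 0.162]
force: [0.2, 0.3, -0.1]
opening: 0.3
grip_force: 0.0
```

Run:
```python
from h import *
g=get_image("wrist"); cv2.imwrite("pics/w6.png",cv2.resize(g["frame"][:,:,::-1],(800,600),interpolation=cv2.INTER_CUBIC))
s=bot.state();print(s['tcp_pos'],s['force'])
for c,a in (((503,-151),54.3),((517,-234.5),-35.7),((531,-318),24.3)):
    d=np.array([np.cos(np.radians(a)),np.sin(np.radians(a))]); print([(proj(g,[*(np.array(c)+r*d),104])*1.5625).round().tolist() for r in (-19,23)])
```

```text
[ 460.12227699 -130.6954835   291.6012289 ] [ 0.52948045  0.20241685 -0.8801171 ]
[[450.0, 236.0], [412.0, 197.0]]
[[525.0, 236.0], [569.0, 196.0]]
[[658.0, 242.0], [654.0, 188.0]]
```

View pics/w6.png

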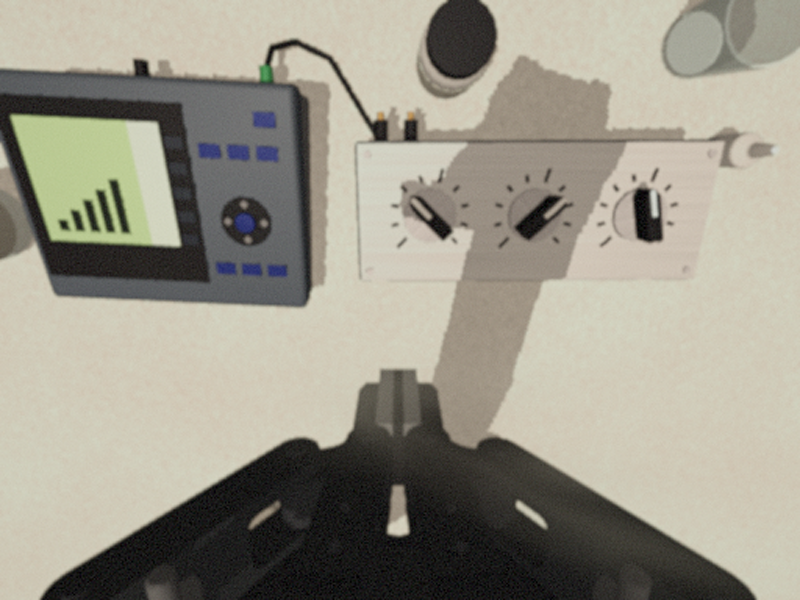

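The last view shows the dials on 3, 6 and 4, each within a few pixels of the predicted pointer positions. The key is free and the bottles have not moved.

```bash
python3 -c "
from workcell import workorder
print(workorder.job_done())"
```

```text
the job is handed in; nothing more can be done
None
```

The job is handed in: the last picture shows the dials on 3-6-4; I pressed the enter key (to about 37 N, judged from force alone as its travel can't be seen) and let it go, and no bottle, jar or beaker in the pictures has moved (the last one cuts off the sample bottle).

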